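# Stow the fastener tins and hold up the full one

## Task

Stand the three closed metal tins in the wooden carrier, one in each well, feeling the weight of each as you carry it: one is full and clearly heavier than the other two, which are part used. When all three are in, take the heaviest back out and finish still holding it upright and motionless in the air over the carrier, its base at least 15 cm above the bench and clear of the carrier and the other tins, while the other two stay in their wells. Do not tip a tin over, and leave the torch, tape roll and chisel where they lie.

Things in the scene. Friction and masses are not known exactly. Their poses are not given: they have to be found in the camera images.
- tin_a_center (a point): centre (half-way up) of one of three identical plain metal tins with closed lids that do not come off: upright cylinder 56 mm across, 80 mm high, so this point is 40 mm above its base; z is its upright axis. The lid is flush with the sides, so it can be gripped anywhere on its side. Weighs 0.13 to 0.24 kg if part used or 0.52 to 0.66 kg if full; which one is full changes from run to run and cannot be seen. The contents fit loosely and may shift by 2 mm.
- tin_b_center (a point): centre (half-way up) of one of three identical plain metal tins with closed lids that do not come off: upright cylinder 56 mm across, 80 mm high, so this point is 40 mm above its base; z is its upright axis. The lid is flush with the sides, so it can be gripped anywhere on its side. Weighs 0.13 to 0.24 kg if part used or 0.52 to 0.66 kg if full; which one is full changes from run to run and cannot be seen. The contents fit loosely and may shift by 2 mm.
- tin_c_center (a point): centre (half-way up) of one of three identical plain metal tins with closed lids that do not come off: upright cylinder 56 mm across, 80 mm high, so this point is 40 mm above its base; z is its upright axis. The lid is flush with the sides, so it can be gripped anywhere on its side. Weighs 0.13 to 0.24 kg if part used or 0.52 to 0.66 kg if full; which one is full changes from run to run and cannot be seen. The contents fit loosely and may shift by 2 mm.
- carrier_hole0 (a point): end well (at the board's -y end) of the wells of the carrier, a fixed light-wood board 92 x 280 mm, 32 mm high, with three round wells in a row along its long (y) axis, 92 mm between centres. This point is the centre of the well's mouth, level with the board's top. The well is 66 mm across and 22 mm deep, so its floor is 10 mm above the bench and a tin in it stands 58 mm proud of the board; the axes are the board's: y along the row, x across it, z up.
- carrier_hole1 (a point): middle well of the wells of the carrier, a fixed light-wood board 92 x 280 mm, 32 mm high, with three round wells in a row along its long (y) axis, 92 mm between centres. This point is the centre of the well's mouth, level with the board's top. The well is 66 mm across and 22 mm deep, so its floor is 10 mm above the bench and a tin in it stands 58 mm proud of the board; the axes are the board's: y along the row, x across it, z up.
- carrier_hole2 (a point): end well (at the board's +y end) of the wells of the carrier, a fixed light-wood board 92 x 280 mm, 32 mm high, with three round wells in a row along its long (y) axis, 92 mm between centres. This point is the centre of the well's mouth, level with the board's top. The well is 66 mm across and 22 mm deep, so its floor is 10 mm above the bench and a tin in it stands 58 mm proud of the board; the axes are the board's: y along the row, x across it, z up.
- torch: bystander: black torch, 50 x 133 x 50 mm, lying on the bench; origin at the centre of its underside
- tape_roll: bystander: small roll of black electrical tape, 53 x 51 x 19 mm, lying flat near the bench's right edge (beyond that edge, at y below -0.27 m, stands tall clutter: come in to the tins high over it, with the fingertips above 0.25 m); origin at the centre of its underside
- chisel: bystander: chisel with wooden handle, 27 x 249 x 34 mm, lying on the bench behind the tins; origin at the centre of its underside
Not all that is in view belongs to the job. What is shaped like the part that bears tin_c_center but pink is not meant. Leave any orange look-alike of the part that bears tin_b_center alone.

How it is judged:
By the outcome, as a careful person would: the job done as asked, in the order asked, and still so for the second after the job is handed in, while the arm keeps its last pose, push and grip.
It also fails if it takes over 72 s, if anything falls off the work surface, if the arm or the gripper's body presses on something with over 40 N, if the wrist force passes 120 N, or if a joint passes its speed limit or range.

## Robot

A 7-joint arm with a two-finger parallel gripper is mounted at the origin on a cart in front of the work surface, level with it; the furniture and walls round the work are solid. World frame = base frame: x ahead of the robot, y to its left, z up, the work surface at z = 0. Lengths are in m, angles in rad, forces in N, time in s.
With the tool pointing down it reaches from about 0.4 to 0.85 m from the base axis. Payload 4.5 kg.
Tool frame: the origin (TCP) lies midway between the tips of the shut fingers; the grasp point (between the pads) lies 19 mm behind it; z points along the fingers, y is the line along which they close (so a half turn about z gives the same grasp; the last joint's range is limited). The gripper opens to 88 mm and grips with 3 to 60 N. Pads are 18 mm wide; open, the fingers measure 123 mm over their backs; the gripper's body (75 mm by 187 mm) begins 45 mm behind the grasp point.
Start: joints at [-1.195, 0.689, -0.195, 1.565, 0.157, 0.902, -0.215], TCP at [0.209, 0.589, 0.239] pointing down, gripper open.
Joint ranges: [-3.01, 3.01], [-0.46, 2.08], [-1.47, 1.51], [0.13, 2.56], [-1, 4.14], [0.04, 2.09], [-2.66, 2.66]. Speed limits (rad/s): [2.57, 2.57, 3.14, 3.14, 3.14, 3.14, 3.14].

## Interface

Orientations are given as a unit quaternion [x, y, z, w].
In Python, from plant import r gives the robot as it stands.
- The arm moves only by the tool carry_out, never from a script. Its argument "plan" is a list of rows, each an object with "rot": the turn, a rotation vector about the tool's x, y, z in rad, a list of three; "xyz": the shift along the tool's x, y, z in m, a list of three; "grip": the closure in counts, from 0 (fully open) to 255 (shut). In form: [{"rot": [wx, wy, wz], "xyz": [dx, dy, dz], "grip": grip}, ...]. A call has 1 to 8 rows; each row is the pose to reach, as a shift and turn from the pose commanded when the call began, along the tool's axes at that moment; what a row does not reach only later rows make up. A row lasts 1/12 s, in which the tool goes at most 41.7 mm and 7.16 degrees, less where a joint would pass 70% of its speed; a pose out of reach is approached as far as the arm can. A call with a gripper value outside its range is refused whole. The fingers move at their own pace and stop on an object; "squeeze" is the grip in N (left out, the last holds). Time passes only in rows, so rows that repeat a pose let the fingers close. It gives the time, the measured TCP pose, the force, the opening and the grip force at its end, in the units of the state.
- r.get_state(): the state, without advancing time (a new reading comes with each control period).
- r.snapshot(name): name is "scene" or "side" or "wrist"; returns the picture (384x512x3 uint8, red, green, blue); there is no depth.
- r.camera_params(name): a dict with "fx", "fy", "cx", "cy" (pixels), "position" and "attitude" of the camera in the world; the wrist camera has in their place "hand_eye" (4x4, takes a point from camera to tool coordinates, whose origin is the TCP and whose axes are the flange's). Camera axes: x right, y down, z forward; pixel columns grow to the right and rows downward; lengths in m; the calibration is good to about 2 mm. A picture is of the moment at which its call begins: read the wrist's pose just before it. camera_params takes no time and is no camera call.
- r.finish_job(): hands the job in; it is judged then, once.
The state is a dict: "clock": time; "q": joint angles; "qd": joint speeds; "joint_torque": joint torques, N m; "tool_pos": TCP position; "eef_rot": TCP orientation; "contact_force": force on the tool from outside, world axes, zero at the start; "moment": the same for the moment, N m; "opening": opening from 0.0 (shut) to 1.0 (fully open); "finger_force": force on a finger pad.
Only numpy, scipy, OpenCV 4.12 (cv2) and the standard library are available. Lean on these libraries where they do the work, as an engineer would, in place of code of your own. Each camera call takes 0.05 s, during which the arm holds its last target. There are 200 camera calls.

## Working session

There is one attempt and no reset: what is moved stays moved. The work goes in short steps, Python scripts to look and compute and a tool call to move; the robot and the scene stay as the last step left them, time stands still between calls to the robot, and variables do not carry over. Pictures are saved under pics/ and viewed, at most 11 in all, crops included, and the job is handed in when it is done.

Besides the shell and the picture viewer there is one more tool, called after "Request:" as a command line: name --argument value ..., lists and objects as JSON in quotes. carry_out: Moves the arm, as the interface text tells. Its arguments: {"type":"object","properties":{"plan":{"type":"array"},"squeeze":{"type":"number"}},"required":["plan"]}

```bash
ls; mkdir -p pics; python3 - <<'E'
from plant import r
import cv2,numpy as np
s=r.get_state();print({k:np.round(v,3) for k,v in s.items()})
for n in("scene","side"):
    cv2.imwrite(f"pics/{n}0.png",r.snapshot(n)[:,:,::-1]);print(n,r.camera_params(n))
print(r.camera_params("wrist"))
E
```

```text
pics
{'clock': np.float64(0.0), 'q': array([-1.195,  0.69 , -0.195,  1.566,  0.157,  0.903, -0.215]), 'qd': array([-0.001, -0.001, -0.003, -0.   ,  0.002, -0.   ,  0.001]), 'joint_torque': array([ 0.0000e+00, -5.2757e+01, -1.2670e+00, -1.5343e+01, -5.3000e-02,
        7.0000e-03,  0.0000e+00]), 'tool_pos': array([0.209, 0.588, 0.238]), 'eef_rot': array([ 0.17 ,  0.985, -0.001, -0.   ]), 'contact_force': array([-0.102,  0.926,  1.052]), 'moment': array([ 0.098,  0.009, -0.039]), 'finger_force': np.float64(0.0), 'opening': np.float64(1.0)}
scene {'fx': 356.0764345416154, 'fy': 356.0764345416154, 'cx': 251.21800490480578, 'cy': 191.68504361349508, 'position': array([ 0.10481564, -0.29924097,  0.68123189]), 'attitude': array([ 0.82204548, -0.43146331,  0.16491479, -0.33299212])}
side {'fx': 355.62887356303975, 'fy': 355.62887356303975, 'cx': 254.2597195452053, 'cy': 186.5676876655532, 'position': array([ 0.44944712, -0.58269992,  0.620563  ]), 'attitude': array([ 0.89727266, -0.09495642,  0.03745372, -0.429514  ])}
{'fx': 314.7080804153775, 'fy': 314.7080804153775, 'cx': 258.88305498301196, 'cy': 195.19694900630722, 'hand_eye': array([[-5.22554603e-04, -9.54033040e-01, -2.99700995e-01,
         7.76765083e-02],
       [ 9.99999816e-01, -5.90705631e-04,  1.36796949e-04,
        -4.98406954e-04],
       [-3.07543875e-04, -2.99700868e-01,  9.54033173e-01,
        -1.46345298e-01],
       [ 0.00000000e+00,  0.00000000e+00,  0.00000000e+00,
         1.00000000e+00]])}
```

View pics/scene0.png

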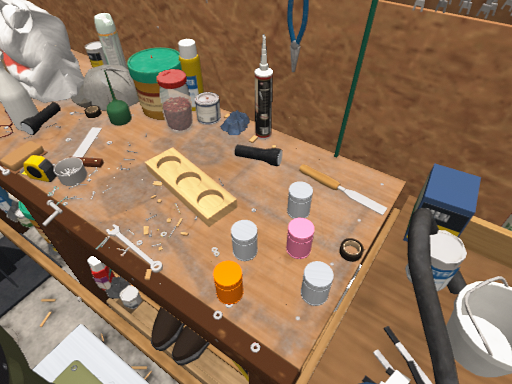

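View pics/side0.png

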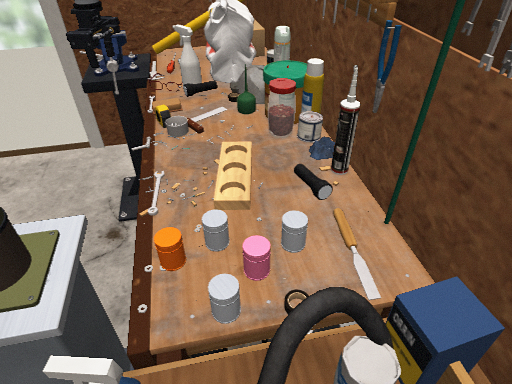

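The scene picture shows three grey tins at about (300,200), (245,240) and (317,282), with the pink and orange decoys between them. The carrier is at about (190,183). In the side picture the tins are at (294,231), (215,230) and (224,298), and the carrier is at (234,174).

```bash
cat > h.py <<'E'
import numpy as np,cv2
from scipy.spatial.transform import Rotation as R
from scipy.optimize import least_squares
from plant import r
def cam(n,s=None):
    p=r.camera_params(n)
    if n=="wrist":
        T=np.eye(4);T[:3,:3]=R.from_quat(s["eef_rot"]).as_matrix();T[:3,3]=s["tool_pos"]
        M=T@p["hand_eye"];return p,M[:3,:3],M[:3,3]
    return p,R.from_quat(p["attitude"]).as_matrix(),np.array(p["position"])
def ray(c,px):
    p,Rm,o=c;px=np.atleast_2d(px).astype(float)
    d=np.c_[(px[:,0]-p["cx"])/p["fx"],(px[:,1]-p["cy"])/p["fy"],np.ones(len(px))]@Rm.T
    return o,d
def plane(c,px,z):
    o,d=ray(c,px);return (o+d*((z-o[2])/d[:,2])[:,None])[:,:2]
def circ(P,rad):
    return least_squares(lambda a:np.hypot(P[:,0]-a[0],P[:,1]-a[1])-rad,P.mean(0),loss="soft_l1",f_scale=.002)
def move(dw,s=None):  # world shift -> tool axes
    s=s or r.get_state();return R.from_quat(s["eef_rot"]).inv().apply(dw)
E
python3 - <<'E'
from h import *
seeds={"scene":[(300,200),(245,240),(317,282)],"side":[(294,231),(215,230),(224,298)]}
for n in seeds:
    im=cv2.imread(f"pics/{n}0.png");c=cam(n);hsv=cv2.cvtColor(im,cv2.COLOR_BGR2HSV)
    m=((hsv[...,1]<60)&(hsv[...,2]>70)).astype(np.uint8)
    m=cv2.morphologyEx(m,cv2.MORPH_OPEN,np.ones((3,3)))
    k,lab,st,ce=cv2.connectedComponentsWithStats(m)
    for sd in seeds[n]:
        w=lab[sd[1],sd[0]]
        ct=cv2.convexHull(max(cv2.findContours((lab==w).astype(np.uint8),cv2.RETR_EXTERNAL,cv2.CHAIN_APPROX_NONE)[0],key=len))[:,0]
        P=plane(c,ct,.08);g=plane(c,ce[w],.04)[0]
        v=g-c[2][:2];v/=np.linalg.norm(v)
        t=plane(c,ce[w],.08)[0]
        far=P[(P@v)>np.sort(P@v)[-1]-.035]
        f=circ(far,.028);print(n,w,st[w],"centroid",g.round(4),"circ",f.x.round(4),len(far),f.cost)
    m=cv2.inRange(hsv,(15,90,120),(32,255,255))
    k,lab,st,ce=cv2.connectedComponentsWithStats(m)
    x=(190,183) if n=="scene" else (234,174)
    d=np.hypot(*(ce-x).T)+1e3*(st[:,4]<400);w=d.argmin();print(st[w],ce[w])
    ct=max(cv2.findContours((lab==w).astype(np.uint8),cv2.RETR_EXTERNAL,cv2.CHAIN_APPROX_NONE)[0],key=len)
    ap=cv2.approxPolyDP(cv2.convexHull(ct),4,True)[:,0];print(np.c_[ap,plane(c,ap,.032).round(4),plane(c,ap,0).round(4)])
a=cv2.imread("pics/scene0.png")[140:230,135:245];b=cv2.imread("pics/side0.png")[130:220,190:280]
cv2.imwrite("pics/crop.png",np.hstack([cv2.resize(a,None,fx=4,fy=4),cv2.resize(b,None,fx=4,fy=4)]))
E
```

```text
scene 20 [287 181  26  37 792] centroid [ 0.6442 -0.0517] circ [ 0.6396 -0.0538] 8 6.029446737448696e-07
scene 32 [231 220  26  41 924] centroid [ 0.4711 -0.0109] circ [ 0.4683 -0.0129] 9 6.763856569380548e-07
scene 41 [ 301  261   33   45 1142] centroid [ 0.4668 -0.1917] circ [ 0.464  -0.1923] 13 1.752262625728429e-07
[ 145  147   93   80 3292] [191.08383961 185.52156744]
[[1.450e+02 1.610e+02 5.371e-01 3.745e-01 5.584e-01 4.078e-01]
 [1.730e+02 1.470e+02 6.250e-01 3.524e-01 6.507e-01 3.845e-01]
 [2.360e+02 1.980e+02 5.669e-01 8.300e-02 5.896e-01 1.019e-01]
 [2.360e+02 2.070e+02 5.431e-01 6.530e-02 5.647e-01 8.330e-02]
 [2.080e+02 2.260e+02 4.599e-01 8.410e-02 4.774e-01 1.030e-01]
 [1.530e+02 1.840e+02 4.857e-01 2.905e-01 5.045e-01 3.195e-01]]
side 37 [281 210  27  43 951] centroid [ 0.6413 -0.051 ] circ [ 0.6403 -0.0539] 10 4.794535036010687e-07
side 36 [202 209  27  42 927] centroid [ 0.4695 -0.0093] circ [ 0.4693 -0.0125] 11 8.619439518552987e-07
side 41 [ 208  274   33   50 1321] centroid [ 0.4648 -0.1897] circ [ 0.4647 -0.1921] 10 3.9394703195291925e-07
[ 213  141   39   69 2265] [233.41324503 176.21721854]
[[2.500e+02 1.410e+02 6.218e-01 3.581e-01 6.312e-01 4.093e-01]
 [2.490e+02 2.090e+02 5.586e-01 5.010e-02 5.645e-01 8.450e-02]
 [2.140e+02 2.080e+02 4.753e-01 7.240e-02 4.767e-01 1.081e-01]
 [2.140e+02 1.600e+02 4.994e-01 2.791e-01 5.021e-01 3.259e-01]
 [2.220e+02 1.420e+02 5.354e-01 3.721e-01 5.400e-01 4.240e-01]]
```

View pics/crop.png

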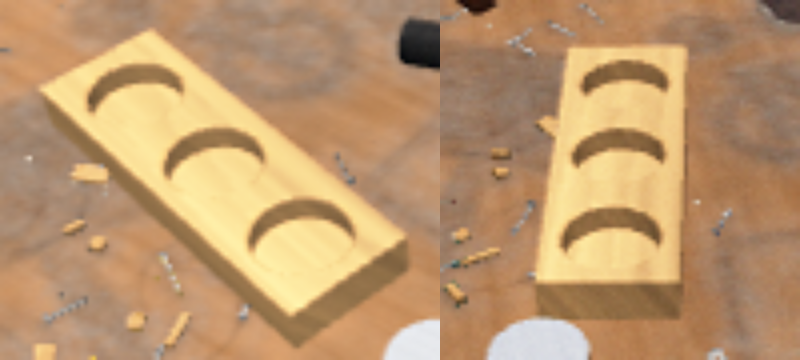

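The crop shows the carrier top cleanly: in the scene view its corners are near (145,163), (173,147.5), (237,200.5) and (208,219.5). The wells' dark crescents mark the far rims, so I'll fit those.

```bash
python3 - <<'E'
from h import *
C={"scene":np.array([(40,92),(152,30),(408,242),(292,318)])/4+(135,140),"side":(np.array([(567,46),(687,46),(684,284),(536,284)])-(440,0))/4+(190,130)}
for n in C:
    c=cam(n);P=plane(c,C[n]-.4,.032);print(n,P.round(4).tolist(),P.mean(0).round(4))
    ax=(P[0]+P[1]-P[2]-P[3]);print("yaw",np.degrees(np.arctan2(-ax[0],ax[1])),np.linalg.norm(ax)/2)
    im=cv2.imread(f"pics/{n}0.png");hsv=cv2.cvtColor(im,cv2.COLOR_BGR2HSV)
    poly=np.zeros(im.shape[:2],np.uint8);cv2.fillPoly(poly,[C[n].round().astype(int)],1);poly=cv2.erode(poly,np.ones((5,5)))
    m=((hsv[...,2]<165)&(poly>0)).astype(np.uint8)
    k,lab,st,ce=cv2.connectedComponentsWithStats(m)
    for w in range(1,k):
        if st[w,4]<25: continue
        ys,xs=np.where(lab==w);top=np.array([(x,ys[xs==x].min()-.5) for x in np.unique(xs)])
        f=circ(plane(c,top,.032),.033);print(st[w],f.x.round(4),f.cost)
E
```

```text
scene [[0.5318, 0.3705], [0.6241, 0.353], [0.562, 0.0776], [0.4752, 0.0981]] [0.5483 0.2248]
yaw -12.216565473857639 0.28029878289512594
[157 157  23  11  91] [0.5637 0.3119] 1.0359374867085592e-05
[176 173  25  11  96] [0.5449 0.2232] 1.07223140420973e-05
[197 190  26  11 101] [0.5271 0.1342] 1.015346316977307e-05
side [[0.5341, 0.3778], [0.6258, 0.3566], [0.5685, 0.0798], [0.4775, 0.1002]] [0.5515 0.2286]
yaw -11.608050284941164 0.2829876472233962
[225 145  22   8  93] [0.5693 0.3125] 2.2241208770992897e-05
[223 162  23  10 107] [0.5495 0.2235] 2.032995421720786e-05
[220 182  25  11 120] [0.5308 0.1344] 1.0413190001921194e-05
```

```bash
python3 - <<'E'
from h import *
n="scene";im=cv2.imread(f"pics/{n}0.png");c=cam(n);hsv=cv2.cvtColor(im,cv2.COLOR_BGR2HSV)
for nm,lo,hi,z,sd in[("pink",(140,70,100),(175,255,255),.04,(300,238)),("orange",(8,180,180),(20,255,255),.04,(229,283))]:
    k,lab,st,ce=cv2.connectedComponentsWithStats(cv2.inRange(hsv,lo,hi));w=np.argmin(np.hypot(*(ce-sd).T)+1e3*(st[:,4]<300));print(nm,st[w],plane(c,ce[w],.04).round(3))
print("chisel",plane(c,[(301,168),(345,190),(384,210)],.015).round(3),"torch",plane(c,[(236,151),(280,156)],.025).round(3),"tape",plane(c,(351,250),.01).round(3))
E
```

```text
pink [287 217  27  42 584] [[ 0.533 -0.114]]
orange [213 260  30  32 622] [[ 0.382 -0.032]]
chisel [[ 0.769  0.012]
 [ 0.76  -0.123]
 [ 0.75  -0.231]] torch [[0.718 0.196]
 [0.77  0.081]] tape [[ 0.6   -0.212]]
```

Request:
carry_out --plan '[{"rot": [0, 0, 0.12], "xyz": [-0.036, -0.018, -0.005], "grip": 0}, {"rot": [0, 0, 0.24], "xyz": [-0.072, -0.037, -0.01], "grip": 0}, {"rot": [0, 0, 0.36], "xyz": [-0.108, -0.056, -0.015], "grip": 0}, {"rot": [0, 0, 0.48], "xyz": [-0.144, -0.075, -0.02], "grip": 0}, {"rot": [0, 0, 0.6], "xyz": [-0.18, -0.094, -0.025], "grip": 0}, {"rot": [0, 0, 0.72], "xyz": [-0.216, -0.112, -0.03], "grip": 0}, {"rot": [0, 0, 0.84], "xyz": [-0.252, -0.131, -0.035], "grip": 0}, {"rot": [0, 0, 0.96], "xyz": [-0.288, -0.15, -0.04], "grip": 0}]' --squeeze 25

```text
clock: 0.77
tool_pos: [0.4314, 0.3492, 0.2788]
eef_rot: [0.608, 0.794, -0.0, -0.0]
contact_force: [-0.1, 0.7, 0.6]
opening: 1.001
finger_force: 0.0
```

Request:
carry_out --plan '[{"rot": [0, 0, 0.12], "xyz": [-0.036, 0.019, -0.005], "grip": 0}, {"rot": [0, 0, 0.24], "xyz": [-0.072, 0.037, -0.01], "grip": 0}, {"rot": [0, 0, 0.36], "xyz": [-0.108, 0.056, -0.015], "grip": 0}, {"rot": [0, 0, 0.48], "xyz": [-0.14, 0.073, -0.02], "grip": 0}, {"rot": [0, 0, 0.48], "xyz": [-0.153, 0.08, -0.022], "grip": 0}, {"rot": [0, 0, 0.48], "xyz": [-0.153, 0.08, -0.022], "grip": 0}, {"rot": [0, 0, 0.48], "xyz": [-0.153, 0.08, -0.022], "grip": 0}]'

```text
clock: 1.35
tool_pos: [0.5483, 0.2242, 0.3003]
eef_rot: [0.778, 0.628, -0.0, -0.0]
contact_force: [0.5, 0.6, 0.4]
opening: 1.002
finger_force: 0.0
```

```bash
python3 - <<'E'
from h import *
s=r.get_state();im=r.snapshot("wrist")[:,:,::-1];cv2.imwrite("pics/w1.png",im)
np.save("w1.npy",np.r_[s["tool_pos"],s["eef_rot"]]);print(s["clock"],s["tool_pos"],s["eef_rot"],s["q"].round(2))
E
```

```text
1.35 [0.54827389 0.22421155 0.30026813] [ 7.78072912e-01  6.28173774e-01 -4.06532566e-04 -2.97149625e-04] [-0.58  0.58  0.19  1.6  -0.13  0.97 -0.56]
```

View pics/w1.png

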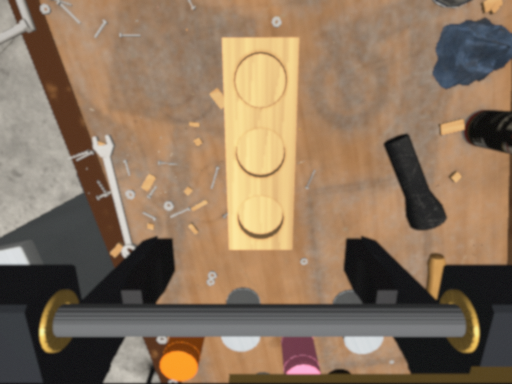

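The wrist picture shows the carrier from above, with corners near (222,38), (299,38), (293,249) and (229,249). The wells are at (261,80), (261,152) and (261,215).

```bash
python3 - <<'E'
from h import *
v=np.load("w1.npy");s={"tool_pos":v[:3],"eef_rot":v[3:]};c=cam("wrist",s)
im=cv2.imread("pics/w1.png");hsv=cv2.cvtColor(im,cv2.COLOR_BGR2HSV)
k,lab,st,ce=cv2.connectedComponentsWithStats(cv2.inRange(hsv,(14,60,175),(32,255,255)))
w=1+st[1:,4].argmax();print(st[w])
m=(lab==w).astype(np.uint8)
ct=max(cv2.findContours(m,cv2.RETR_EXTERNAL,cv2.CHAIN_APPROX_NONE)[0],key=len)[:,0]
q=np.array([(222,38),(299,38),(293,249),(229,249)]);
rc=cv2.minAreaRect((plane(c,ct,.032)*1000).astype(np.float32));print("rect",rc)
print(plane(c,q,.032).round(4), plane(c,q,.032).mean(0))
g=cv2.GaussianBlur(cv2.cvtColor(im,cv2.COLOR_BGR2GRAY),(3,3),0)
print(plane(c,[(261,80),(261,151),(261,213)],.032).round(4))
# rim: dark outline of each well
bl=cv2.morphologyEx(g,cv2.MORPH_BLACKHAT,np.ones((9,9)))
for x,y,rr in[(261,80,28),(261,151,27),(261,214,26)]:
    Y,X=np.where(bl>25);d=np.hypot(X-x,Y-y);k=(d<rr+3)&(d>rr-8);f=circ(plane(c,np.c_[X[k],Y[k]],.032),.033);print(k.sum(),f.x.round(4),f.cost)
E
```

```text
[  181    28   130   275 24308]
rect ((519.7030639648438, 193.51116943359375), (380.4757995605469, 199.2003936767578), 77.8708724975586)
[[0.5351 0.374 ]
 [0.625  0.3545]
 [0.5679 0.0814]
 [0.4766 0.1011]] [0.55113417 0.22774857]
[[0.5708 0.318 ]
 [0.5523 0.2317]
 [0.534  0.1461]]
315 [0.569  0.3169] 0.00018549918048802543
294 [0.551  0.2315] 0.0003311014728638685
363 [0.5324 0.1438] 0.000794329633496206
```

Request:
carry_out --plan '[{"rot": [0, 0, 0], "xyz": [-0.032, 0.019, 0.012], "grip": 0}, {"rot": [0, 0, 0], "xyz": [-0.064, 0.038, 0.025], "grip": 0}, {"rot": [0, 0, 0], "xyz": [-0.096, 0.056, 0.038], "grip": 0}, {"rot": [0, 0, 0], "xyz": [-0.128, 0.075, 0.051], "grip": 0}, {"rot": [0, 0, 0], "xyz": [-0.16, 0.094, 0.063], "grip": 0}, {"rot": [0, 0, 0], "xyz": [-0.192, 0.113, 0.076], "grip": 0}, {"rot": [0, 0, 0], "xyz": [-0.224, 0.131, 0.089], "grip": 0}, {"rot": [0, 0, 0], "xyz": [-0.2525, 0.148, 0.1], "grip": 0}]'

```text
clock: 2.07
tool_pos: [0.6397, -0.0527, 0.1994]
eef_rot: [0.777, 0.63, -0.0, -0.001]
contact_force: [0.2, 1.2, -0.2]
opening: 1.001
finger_force: 0.0
```

Request:
carry_out --plan '[{"rot": [0, 0, 0], "xyz": [0, 0, 0], "grip": 0}, {"rot": [0, 0, 0], "xyz": [0, 0, 0], "grip": 0}]'

```text
clock: 2.23
tool_pos: [0.6394, -0.0535, 0.1994]
eef_rot: [0.778, 0.628, -0.001, -0.001]
contact_force: [-0.0, -0.3, 0.3]
opening: 1.001
finger_force: 0.0
```

```bash
cat > tins.py <<'E'
from h import *
import sys
def look(name):
    s=r.get_state();im=r.snapshot("wrist")[:,:,::-1];cv2.imwrite(f"pics/{name}.png",im)
    print("t",s["clock"],"tcp",s["tool_pos"].round(4),"F",s["contact_force"].round(2),"M",s["moment"].round(2),"op",s["opening"],s["finger_force"],"q",s["q"].round(2))
    return s,im
def disks(s,im,z,smax=50,vmin=120):
    c=cam("wrist",s);hsv=cv2.cvtColor(im,cv2.COLOR_BGR2HSV)
    m=((hsv[...,1]<smax)&(hsv[...,2]>vmin)).astype(np.uint8);m=cv2.morphologyEx(m,cv2.MORPH_OPEN,np.ones((5,5)))
    for ct in cv2.findContours(m,cv2.RETR_EXTERNAL,cv2.CHAIN_APPROX_NONE)[0]:
        if cv2.contourArea(ct)<900: continue
        h=cv2.convexHull(ct)[:,0];f=circ(plane(c,h,z),.028);print("disk",cv2.boundingRect(ct),f.x.round(4),f.cost,len(h))
if __name__=="__main__":
    s,im=look(sys.argv[1]);disks(s,im,.08)
E
python3 tins.py w2
```

```text
t 2.2333 tcp [ 0.6394 -0.0535  0.1994] F [-0.03 -0.26  0.25] M [0.02 0.07 0.05] op 1.0010830918570084 0.0 q [-0.06  0.76  0.14  1.56 -0.13  0.83 -0.09]
disk (58, 325, 406, 42) [ 0.4672 -0.1897] 0.00248259537156132 11
disk (229, 156, 64, 62) [ 0.6407 -0.0527] 3.924192407612145e-06 29
disk (29, 151, 65, 62) [ 0.4706 -0.0119] 1.1658682128294318e-06 33
```

View pics/w2.png

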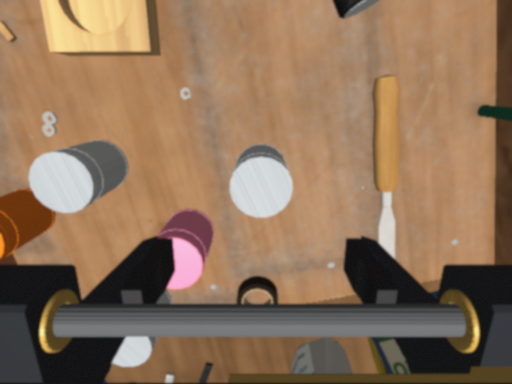

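The wrist picture shows tin 1's lid at (261,187), centred between the fingers. Tin 2's lid is at (61,181), and the pink tin at (185,250) is clear of the fingers.

Request:
carry_out --plan '[{"rot": [0, 0, 0], "xyz": [0.001, 0, 0.04], "grip": 0}, {"rot": [0, 0, 0], "xyz": [0.001, 0, 0.08], "grip": 0}, {"rot": [0, 0, 0], "xyz": [0.001, 0, 0.12], "grip": 0}, {"rot": [0, 0, 0], "xyz": [0.001, 0, 0.15], "grip": 0}, {"rot": [0, 0, 0], "xyz": [0.001, 0, 0.163], "grip": 0}, {"rot": [0, 0, 0], "xyz": [0.001, 0, 0.163], "grip": 80}, {"rot": [0, 0, 0], "xyz": [0.001, 0, 0.163], "grip": 255}, {"rot": [0, 0, 0], "xyz": [0.001, 0, 0.163], "grip": 255}]' --squeeze 30

```text
clock: 2.95
tool_pos: [0.6422, -0.0512, 0.04]
eef_rot: [0.777, 0.629, 0.002, 0.001]
contact_force: [-0.4, -0.3, 0.4]
opening: 0.799
finger_force: 0.0
```

Request:
carry_out --plan '[{"rot": [0, 0, 0], "xyz": [0, 0, 0], "grip": 255}, {"rot": [0, 0, 0], "xyz": [0, 0, 0], "grip": 255}, {"rot": [0, 0, 0], "xyz": [0, 0, 0], "grip": 255}, {"rot": [0, 0, 0], "xyz": [0, 0, 0], "grip": 255}]'

```text
clock: 3.28
tool_pos: [0.6416, -0.0521, 0.0397]
eef_rot: [0.778, 0.629, 0.001, 0.001]
contact_force: [-0.9, 1.2, 6.3]
opening: 0.63
finger_force: 30.0
```

Request:
carry_out --plan '[{"rot": [0, 0, 0], "xyz": [0, 0, -0.025], "grip": 255}, {"rot": [0, 0, 0], "xyz": [0, 0, -0.06], "grip": 255}, {"rot": [0, 0, 0], "xyz": [0, 0, -0.1], "grip": 255}, {"rot": [0, 0, 0], "xyz": [0, 0, -0.13], "grip": 255}, {"rot": [0, 0, 0], "xyz": [0, 0, -0.15], "grip": 255}, {"rot": [0, 0, 0], "xyz": [0, 0, -0.15], "grip": 255}, {"rot": [0, 0, 0], "xyz": [0, 0, -0.15], "grip": 255}, {"rot": [0, 0, 0], "xyz": [0, 0, -0.15], "grip": 255}]'

```text
clock: 3.95
tool_pos: [0.6393, -0.0519, 0.1866]
eef_rot: [0.778, 0.629, -0.001, -0.001]
contact_force: [-0.4, -0.5, -2.1]
opening: 0.632
finger_force: 30.0
```

```bash
python3 tins.py w3
```

```text
t 3.95 tcp [ 0.6393 -0.0519  0.1866] F [-0.41 -0.5  -2.08] M [-0.02  0.04  0.01] op 0.6323976103708246 29.999329456538817 q [-0.06  0.78  0.13  1.57 -0.13  0.81 -0.09]
disk (121, 325, 277, 34) [ 0.6083 -0.1974] 0.001665022942590036 10
disk (189, 239, 140, 65) [ 0.6211 -0.1194] 0.0009367817736903334 23
disk (382, 198, 18, 68) [ 0.7515 -0.1176] 8.188687844955695e-05 7
disk (19, 154, 68, 66) [ 0.4707 -0.0117] 2.016166063368624e-06 33
```

Request:
carry_out --plan '[{"rot": [0, 0, 0], "xyz": [0.03, -0.013, 0], "grip": 255}, {"rot": [0, 0, 0], "xyz": [0.067, -0.028, 0], "grip": 255}, {"rot": [0, 0, 0], "xyz": [0.104, -0.044, 0], "grip": 255}, {"rot": [0, 0, 0], "xyz": [0.141, -0.059, 0], "grip": 255}, {"rot": [0, 0, 0], "xyz": [0.178, -0.075, 0], "grip": 255}, {"rot": [0, 0, 0], "xyz": [0.215, -0.09, 0], "grip": 255}, {"rot": [0, 0, 0], "xyz": [0.252, -0.106, 0], "grip": 255}, {"rot": [0, 0, 0], "xyz": [0.289, -0.122, 0], "grip": 255}]'

```text
clock: 4.67
tool_pos: [0.5799, 0.2574, 0.1857]
eef_rot: [0.778, 0.629, -0.002, -0.0]
contact_force: [0.5, 0.4, -0.7]
opening: 0.632
finger_force: 30.0
```

Request:
carry_out --plan '[{"rot": [0, 0, 0], "xyz": [0.036, -0.015, 0], "grip": 255}, {"rot": [0, 0, 0], "xyz": [0.058, -0.024, 0], "grip": 255}, {"rot": [0, 0, 0], "xyz": [0.058, -0.024, 0], "grip": 255}, {"rot": [0, 0, 0], "xyz": [0.058, -0.024, 0], "grip": 255}, {"rot": [0, 0, 0], "xyz": [0.058, -0.024, 0], "grip": 255}]'

```text
clock: 5.08
tool_pos: [0.57, 0.3159, 0.1862]
eef_rot: [0.778, 0.628, -0.002, 0.001]
contact_force: [0.0, -0.9, -1.3]
opening: 0.633
finger_force: 30.0
```

```bash
python3 tins.py w4
```

```text
t 5.0833 tcp [0.57   0.3159 0.1862] F [ 0.01 -0.92 -1.27] M [-0.11  0.02  0.02] op 0.6331383237100914 29.99915620524007 q [-0.68  0.79  0.2   1.54 -0.19  0.83 -0.62]
disk (121, 325, 277, 34) [0.5389 0.1701] 0.0012548265348774883 8
disk (189, 239, 140, 65) [0.5531 0.2482] 0.0008675422788086812 21
disk (0, 200, 30, 77) [0.3343 0.3194] 6.617912126333689e-05 8
```

View pics/w4.png

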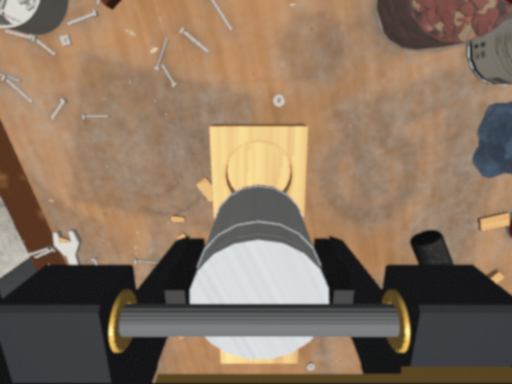

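The wrist picture shows the tin held upright. Beyond it the +y end of the board has corners at (210,126) and (308,126), and the well's rim has its top at (258,141) and its sides at (226,172) and (291,172).

```bash
python3 - <<'E'
from h import *
s=r.get_state();c=cam("wrist",s)
P=plane(c,[(210,126),(308,126)],.032);print(P)
ax=np.array([.2087,.978]);print("well from edge",P.mean(0)-ax*.048)
f=circ(plane(c,[(226,172),(228,160),(240,146),(258,141),(276,146),(288,160),(291,172)],.032),.033);print(f.x,f.cost,s["tool_pos"])
E
```

```text
[[0.53621661 0.37406502]
 [0.6259789  0.35455904]]
well from edge [0.57108016 0.31736803]
[0.57034029 0.31840912] 1.2621210920189316e-06 [0.57051601 0.31517574 0.18665938]
```

Request:
carry_out --plan '[{"rot": [0, 0, 0], "xyz": [0.003, 0, 0.03], "grip": 255}, {"rot": [0, 0, 0], "xyz": [0.003, 0, 0.065], "grip": 255}, {"rot": [0, 0, 0], "xyz": [0.003, 0, 0.09], "grip": 255}, {"rot": [0, 0, 0], "xyz": [0.003, 0, 0.1], "grip": 255}, {"rot": [0, 0, 0], "xyz": [0.003, 0, 0.11], "grip": 255}, {"rot": [0, 0, 0], "xyz": [0.003, 0, 0.12], "grip": 255}, {"rot": [0, 0, 0], "xyz": [0.003, 0, 0.128], "grip": 255}, {"rot": [0, 0, 0], "xyz": [0.003, 0, 0.133], "grip": 255}]'

```text
clock: 5.8
tool_pos: [0.5715, 0.3205, 0.0547]
eef_rot: [0.778, 0.629, 0.0, 0.0]
contact_force: [-0.6, -0.3, -1.7]
opening: 0.634
finger_force: 30.0
```

Request:
carry_out --plan '[{"rot": [0, 0, 0], "xyz": [0, 0, 0.002], "grip": 255}, {"rot": [0, 0, 0], "xyz": [0, 0, 0.002], "grip": 255}, {"rot": [0, 0, 0], "xyz": [0, 0, 0.002], "grip": 255}]'

```text
clock: 6.05
tool_pos: [0.5714, 0.321, 0.0533]
eef_rot: [0.778, 0.629, 0.001, 0.0]
contact_force: [0.4, 0.4, -1.0]
opening: 0.632
finger_force: 30.0
```

Request:
carry_out --plan '[{"rot": [0, 0, 0], "xyz": [0, 0, 0.002], "grip": 255}, {"rot": [0, 0, 0], "xyz": [0, 0, 0.003], "grip": 255}, {"rot": [0, 0, 0], "xyz": [0, 0, 0.004], "grip": 255}, {"rot": [0, 0, 0], "xyz": [0, 0, 0.004], "grip": 255}]'

```text
clock: 6.38
tool_pos: [0.5712, 0.321, 0.0498]
eef_rot: [0.778, 0.629, 0.0, -0.0]
contact_force: [-2.2, -1.1, 4.9]
opening: 0.628
finger_force: 30.0
```

Request:
carry_out --plan '[{"rot": [0, 0, 0], "xyz": [0, 0, 0], "grip": 80}, {"rot": [0, 0, 0], "xyz": [0, 0, 0], "grip": 0}, {"rot": [0, 0, 0], "xyz": [0, 0, 0], "grip": 0}, {"rot": [0, 0, 0], "xyz": [0, 0, 0], "grip": 0}, {"rot": [0, 0, 0], "xyz": [0, 0, -0.03], "grip": 0}, {"rot": [0, 0, 0], "xyz": [0, 0, -0.07], "grip": 0}, {"rot": [0, 0, 0], "xyz": [0, 0, -0.11], "grip": 0}, {"rot": [0, 0, 0], "xyz": [0, 0, -0.14], "grip": 0}]'

```text
clock: 7.05
tool_pos: [0.5718, 0.3209, 0.1917]
eef_rot: [0.778, 0.629, 0.001, 0.0]
contact_force: [1.3, -0.6, -0.6]
opening: 1.003
finger_force: 0.0
```

```bash
python3 -c "
from tins import *
s,im=look('w5');disks(s,im,.09)"
```

```text
t 7.05 tcp [0.5718 0.3209 0.1917] F [ 1.27 -0.64 -0.61] M [-0.05  0.05  0.03] op 1.0025785263544293 0.0 q [-0.69  0.79  0.21  1.53 -0.2   0.84 -0.62]
disk (134, 326, 296, 8) [0.5923 0.1778] 0.0015972697790526925 9
disk (0, 197, 30, 68) [0.3521 0.3328] 2.5231084663913856e-05 7
disk (225, 163, 66, 64) [0.5708 0.3205] 2.7105230856805197e-06 30
disk (0, 0, 47, 41) [0.4332 0.5019] 6.166340112321828e-05 14
```

Request:
carry_out --plan '[{"rot": [0, 0, 0.1], "xyz": [-0.03, -0.003, -0.002], "grip": 0}, {"rot": [0, 0, 0.21], "xyz": [-0.067, -0.006, -0.004], "grip": 0}, {"rot": [0, 0, 0.32], "xyz": [-0.104, -0.009, -0.006], "grip": 0}, {"rot": [0, 0, 0.43], "xyz": [-0.141, -0.012, -0.008], "grip": 0}, {"rot": [0, 0, 0.54], "xyz": [-0.178, -0.015, -0.01], "grip": 0}, {"rot": [0, 0, 0.65], "xyz": [-0.215, -0.018, -0.01], "grip": 0}, {"rot": [0, 0, 0.76], "xyz": [-0.252, -0.021, -0.01], "grip": 0}, {"rot": [0, 0, 0.87], "xyz": [-0.289, -0.024, -0.01], "grip": 0}]'

```text
clock: 7.77
tool_pos: [0.4862, 0.0416, 0.1987]
eef_rot: [0.971, 0.24, 0.0, 0.0]
contact_force: [0.2, -0.6, 0.2]
opening: 1.002
finger_force: 0.0
```

```bash
python3 - <<'E'
from h import *
s=r.get_state();print(s["tool_pos"],s["q"].round(2),move(np.array([.4705,-.012,.2])-s["tool_pos"],s).round(4), np.degrees(np.arctan2(*R.from_quat(s["eef_rot"]).as_matrix()[[1,0],1])))
E
```

```text
[0.48623485 0.04164877 0.1987376 ] [-0.42  0.61  0.39  2.03 -0.41  0.57 -0.84] [-0.0389  0.0401 -0.0013] -62.22702696134763
```

Request:
carry_out --plan '[{"rot": [0, 0, 0.11], "xyz": [-0.025, 0.025, 0], "grip": 0}, {"rot": [0, 0, 0.2], "xyz": [-0.037, 0.038, 0], "grip": 0}, {"rot": [0, 0, 0.22], "xyz": [-0.037, 0.038, 0], "grip": 0}, {"rot": [0, 0, 0.22], "xyz": [-0.037, 0.038, 0], "grip": 0}, {"rot": [0, 0, 0.22], "xyz": [-0.037, 0.038, 0], "grip": 0}]'

```text
clock: 8.18
tool_pos: [0.4727, -0.0064, 0.1985]
eef_rot: [0.991, 0.136, 0.0, -0.0]
contact_force: [0.4, 0.1, -0.4]
opening: 1.001
finger_force: 0.0
```

```bash
python3 -c "
from tins import *
s,im=look('w6');disks(s,im,.08)
print(move(np.array([.4705,-.012,.2])-s['tool_pos'],s).round(4))"
```

```text
t 8.1833 tcp [ 0.4727 -0.0064  0.1985] F [ 0.4   0.14 -0.42] M [-0.02  0.12 -0.  ] op 1.0010021806793816 0.0 q [-0.35  0.6   0.43  2.08 -0.46  0.56 -0.89]
disk (264, 335, 145, 39) [ 0.3226 -0.1768] 0.000704931372450697 14
disk (153, 326, 219, 7) [ 0.3297 -0.05  ] 0.0009231979371666923 6
disk (417, 219, 62, 55) [ 0.4657 -0.1907] 1.4400465753000907e-06 27
disk (0, 215, 125, 51) [0.3765 0.1433] 0.0004872782951815914 11
disk (233, 162, 63, 61) [ 0.4706 -0.0118] 3.910546112295621e-06 25
[-0.0036  0.0048 -0.0015]
```

View pics/w6.png

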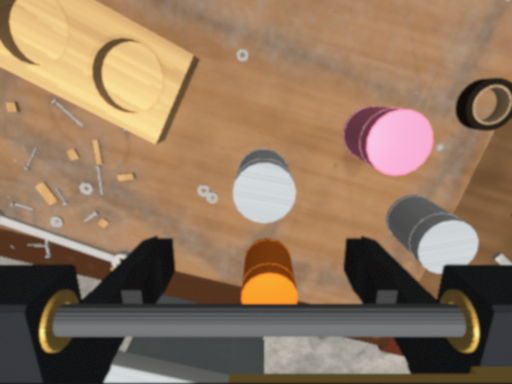

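The wrist picture shows tin 2's lid at (264,191) between the fingers. The orange tin at (270,285) is off the finger line, and the pink tin at (398,140) and tin 3 at (447,246) are clear.

Request:
carry_out --plan '[{"rot": [0, 0, 0], "xyz": [-0.0035, 0.005, 0.03], "grip": 0}, {"rot": [0, 0, 0], "xyz": [-0.0035, 0.005, 0.07], "grip": 0}, {"rot": [0, 0, 0], "xyz": [-0.0035, 0.005, 0.11], "grip": 0}, {"rot": [0, 0, 0], "xyz": [-0.0035, 0.005, 0.145], "grip": 0}, {"rot": [0, 0, 0], "xyz": [-0.0035, 0.005, 0.16], "grip": 0}, {"rot": [0, 0, 0], "xyz": [-0.0035, 0.005, 0.16], "grip": 0}, {"rot": [0, 0, 0], "xyz": [-0.0035, 0.005, 0.16], "grip": 0}, {"rot": [0, 0, 0], "xyz": [-0.0035, 0.005, 0.16], "grip": 80}]'

```text
clock: 8.9
tool_pos: [0.471, -0.0128, 0.0395]
eef_rot: [0.991, 0.135, 0.001, -0.0]
contact_force: [0.1, 0.3, -0.0]
opening: 0.948
finger_force: 0.0
```

Request:
carry_out --plan '[{"rot": [0, 0, 0], "xyz": [0, 0, 0], "grip": 255}, {"rot": [0, 0, 0], "xyz": [0, 0, 0], "grip": 255}, {"rot": [0, 0, 0], "xyz": [0, 0, 0], "grip": 255}, {"rot": [0, 0, 0], "xyz": [0, 0, 0], "grip": 255}, {"rot": [0, 0, 0], "xyz": [0, 0, 0], "grip": 255}]'

```text
clock: 9.32
tool_pos: [0.4705, -0.0131, 0.0394]
eef_rot: [0.991, 0.135, 0.001, -0.0]
contact_force: [0.1, 1.2, 6.8]
opening: 0.623
finger_force: 30.0
```

Request:
carry_out --plan '[{"rot": [0, 0, 0], "xyz": [0, 0, -0.025], "grip": 255}, {"rot": [0, 0, 0], "xyz": [0, 0, -0.06], "grip": 255}, {"rot": [0, 0, 0], "xyz": [0, 0, -0.1], "grip": 255}, {"rot": [0, 0, 0], "xyz": [0, 0, -0.13], "grip": 255}, {"rot": [0, 0, 0], "xyz": [0, 0, -0.15], "grip": 255}, {"rot": [0, 0, 0], "xyz": [0, 0, -0.15], "grip": 255}, {"rot": [0, 0, 0], "xyz": [0, 0, -0.15], "grip": 255}, {"rot": [0, 0, 0], "xyz": [0, 0, -0.15], "grip": 255}]'

```text
clock: 9.98
tool_pos: [0.4693, -0.0132, 0.1879]
eef_rot: [0.991, 0.135, -0.001, -0.0]
contact_force: [0.0, -0.4, -2.7]
opening: 0.625
finger_force: 30.0
```

```bash
python3 - <<'E'
from h import *
s=r.get_state();print(s["tool_pos"],s["contact_force"],s["q"].round(2),move(np.array([.5512,.2283,.19])-s["tool_pos"],s).round(4), np.degrees(np.arctan2(*R.from_quat(s["eef_rot"]).as_matrix()[[1,0],1])))
E
```

```text
[ 0.4693178  -0.01319337  0.18789583] [ 0.01446606 -0.42650417 -2.73398136] [-0.34  0.62  0.43  2.09 -0.5   0.53 -0.84] [ 0.1434 -0.2109 -0.0021] -74.51346423649136
```

Request:
carry_out --plan '[{"rot": [0, 0, -0.09], "xyz": [0.012, -0.018, 0], "grip": 255}, {"rot": [0, 0, -0.2], "xyz": [0.028, -0.041, 0], "grip": 255}, {"rot": [0, 0, -0.31], "xyz": [0.044, -0.064, 0], "grip": 255}, {"rot": [0, 0, -0.42], "xyz": [0.06, -0.088, 0], "grip": 255}, {"rot": [0, 0, -0.53], "xyz": [0.076, -0.111, 0], "grip": 255}, {"rot": [0, 0, -0.64], "xyz": [0.092, -0.135, 0], "grip": 255}, {"rot": [0, 0, -0.75], "xyz": [0.108, -0.159, 0], "grip": 255}, {"rot": [0, 0, -0.86], "xyz": [0.124, -0.183, 0], "grip": 255}]'

```text
clock: 10.65
tool_pos: [0.5398, 0.1969, 0.1865]
eef_rot: [0.843, 0.538, -0.002, -0.001]
contact_force: [1.1, -1.3, -1.6]
opening: 0.629
finger_force: 30.0
```

Request:
carry_out --plan '[{"rot": [0, 0, -0.11], "xyz": [0.03, -0.008, 0], "grip": 255}, {"rot": [0, 0, -0.2], "xyz": [0.033, -0.009, 0], "grip": 255}, {"rot": [0, 0, -0.23], "xyz": [0.033, -0.009, 0], "grip": 255}, {"rot": [0, 0, -0.23], "xyz": [0.033, -0.009, 0], "grip": 255}, {"rot": [0, 0, -0.23], "xyz": [0.033, -0.009, 0], "grip": 255}, {"rot": [0, 0, -0.23], "xyz": [0.033, -0.009, 0], "grip": 255}]'

```text
clock: 11.15
tool_pos: [0.5465, 0.2274, 0.1881]
eef_rot: [0.779, 0.627, -0.001, 0.0]
contact_force: [-0.0, 0.2, -1.8]
opening: 0.633
finger_force: 30.0
```

```bash
python3 -c "
from tins import *
s,im=look('w7');disks(s,im,.09)
print(move(np.array([.551,.2275,.19])-s['tool_pos'],s).round(4), np.degrees(np.arctan2(*R.from_quat(s['eef_rot']).as_matrix()[[1,0],1])))"
```

```text
t 11.15 tcp [0.5465 0.2274 0.1881] F [-0.    0.16 -1.78] M [-0.05  0.1  -0.04] op 0.6325599521312657 29.99973767917254 q [-0.59  0.72  0.2   1.73 -0.2   0.72 -0.49]
disk (208, 335, 102, 24) [0.5143 0.0887] 0.0003501390718979722 20
disk (189, 238, 141, 66) [0.5351 0.1651] 0.0011796986183630455 29
disk (0, 153, 33, 86) [0.3359 0.2668] 6.70155667612519e-05 10
disk (41, 150, 49, 115) [0.393  0.2622] 0.00031329690566345934 12
disk (227, 28, 76, 82) [0.5706 0.3193] 3.103811714279538e-06 35
[ 0.0011  0.0043 -0.0019] -12.336060048604349
```

View pics/w7.png

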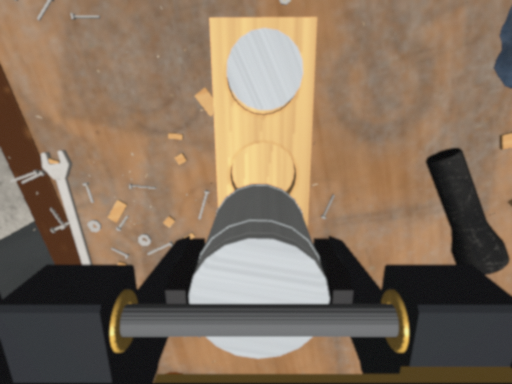

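The wrist picture shows tin 1 seated at (265,70) and the middle well's rim from (231,172) over (263,141) to (296,172), partly behind the held tin.

```bash
python3 - <<'E'
from h import *
s=r.get_state();c=cam("wrist",s)
f=circ(plane(c,[(231,172),(233,160),(245,146),(263,141),(281,146),(293,160),(296,172)],.032),.033);print(f.x,f.cost,s["tool_pos"])
P=plane(c,[(210,17),(317,17)],.032);ax=np.array([.2087,.978]);print(P.mean(0)-ax*.14)
E
```

```text
[0.551269  0.2300715] 9.623880320521722e-07 [0.54665428 0.22779773 0.18838443]
[0.55134798 0.22861023]
```

Request:
carry_out --plan '[{"rot": [0, 0, 0], "xyz": [0.002, 0.004, 0.03], "grip": 255}, {"rot": [0, 0, 0], "xyz": [0.002, 0.004, 0.065], "grip": 255}, {"rot": [0, 0, 0], "xyz": [0.002, 0.004, 0.09], "grip": 255}, {"rot": [0, 0, 0], "xyz": [0.002, 0.004, 0.1], "grip": 255}, {"rot": [0, 0, 0], "xyz": [0.002, 0.004, 0.11], "grip": 255}, {"rot": [0, 0, 0], "xyz": [0.002, 0.004, 0.12], "grip": 255}, {"rot": [0, 0, 0], "xyz": [0.002, 0.004, 0.13], "grip": 255}, {"rot": [0, 0, 0], "xyz": [0.002, 0.004, 0.135], "grip": 255}]'

```text
clock: 11.87
tool_pos: [0.5514, 0.2307, 0.0533]
eef_rot: [0.778, 0.629, 0.0, 0.0]
contact_force: [0.0, -0.1, -1.1]
opening: 0.629
finger_force: 30.0
```

Request:
carry_out --plan '[{"rot": [0, 0, 0], "xyz": [0, 0, 0.002], "grip": 255}, {"rot": [0, 0, 0], "xyz": [0, 0, 0.004], "grip": 255}, {"rot": [0, 0, 0], "xyz": [0, 0, 0.005], "grip": 255}, {"rot": [0, 0, 0], "xyz": [0, 0, 0.006], "grip": 255}, {"rot": [0, 0, 0], "xyz": [0, 0, 0.006], "grip": 255}]'

```text
clock: 12.28
tool_pos: [0.5516, 0.2308, 0.0494]
eef_rot: [0.778, 0.629, 0.001, 0.0]
contact_force: [-2.7, 0.2, 6.9]
opening: 0.63
finger_force: 30.0
```

Tin 2 is seated. Next I release it, rise, and head for tin 3.

Request:
carry_out --plan '[{"rot": [0, 0, 0], "xyz": [0, 0, 0], "grip": 80}, {"rot": [0, 0, 0], "xyz": [0, 0, 0], "grip": 0}, {"rot": [0, 0, 0], "xyz": [0, 0, 0], "grip": 0}, {"rot": [0, 0, 0], "xyz": [0, 0, 0], "grip": 0}, {"rot": [0, 0, 0], "xyz": [0, 0, -0.03], "grip": 0}, {"rot": [0, 0, 0], "xyz": [0, 0, -0.07], "grip": 0}, {"rot": [0, 0, 0], "xyz": [0, 0, -0.11], "grip": 0}, {"rot": [0, 0, 0], "xyz": [0, 0, -0.15], "grip": 0}]'

```text
clock: 12.95
tool_pos: [0.5507, 0.2304, 0.1991]
eef_rot: [0.778, 0.629, -0.0, -0.0]
contact_force: [0.4, -0.2, -0.2]
opening: 1.0
finger_force: 0.0
```

```bash
python3 -c "
from tins import *
s,im=look('w8');disks(s,im,.09)
print(move(np.array([.465,-.191,.2])-s['tool_pos'],s).round(4))"
```

```text
t 12.95 tcp [0.5507 0.2304 0.1991] F [ 0.44 -0.18 -0.24] M [-0.08 -0.01 -0.03] op 0.9998864001042328 0.0 q [-0.59  0.71  0.21  1.71 -0.2   0.75 -0.49]
disk (228, 159, 65, 63) [0.5514 0.2312] 2.447204883098622e-06 28
disk (45, 152, 53, 134) [0.3921 0.2612] 0.0004979602674545004 10
disk (0, 142, 36, 97) [0.3345 0.2679] 0.00011298147948127271 8
disk (224, 37, 73, 78) [0.5706 0.3193] 3.140804485032931e-06 39
[-0.43    0.0045 -0.0006]
```

Request:
carry_out --plan '[{"rot": [0, 0, 0], "xyz": [-0.035, 0, -0.01], "grip": 0}, {"rot": [0, 0, 0], "xyz": [-0.075, 0.001, -0.02], "grip": 0}, {"rot": [0, 0, 0], "xyz": [-0.115, 0.001, -0.03], "grip": 0}, {"rot": [0, 0, 0], "xyz": [-0.155, 0.002, -0.03], "grip": 0}, {"rot": [0, 0, 0], "xyz": [-0.195, 0.002, -0.03], "grip": 0}, {"rot": [0, 0, 0], "xyz": [-0.235, 0.003, -0.03], "grip": 0}, {"rot": [0, 0, 0], "xyz": [-0.275, 0.003, -0.03], "grip": 0}, {"rot": [0, 0, 0], "xyz": [-0.315, 0.004, -0.03], "grip": 0}]'

```text
clock: 13.67
tool_pos: [0.4883, -0.0799, 0.2277]
eef_rot: [0.778, 0.629, 0.0, 0.0]
contact_force: [1.0, 0.9, -0.2]
opening: 0.998
finger_force: 0.0
```

Request:
carry_out --plan '[{"rot": [0, 0, 0], "xyz": [-0.04, 0, 0], "grip": 0}, {"rot": [0, 0, 0], "xyz": [-0.08, 0, 0.005], "grip": 0}, {"rot": [0, 0, 0], "xyz": [-0.115, 0, 0.02], "grip": 0}, {"rot": [0, 0, 0], "xyz": [-0.115, 0, 0.03], "grip": 0}, {"rot": [0, 0, 0], "xyz": [-0.115, 0, 0.03], "grip": 0}, {"rot": [0, 0, 0], "xyz": [-0.115, 0, 0.03], "grip": 0}]'

```text
clock: 14.17
tool_pos: [0.4648, -0.1901, 0.1973]
eef_rot: [0.778, 0.629, -0.0, -0.001]
contact_force: [0.5, 0.2, -0.3]
opening: 0.998
finger_force: 0.0
```

```bash
python3 -c "
from tins import *
s,im=look('w9');disks(s,im,.08)
print(move(np.array([.465,-.191,.04])-s['tool_pos'],s).round(4))"
```

```text
t 14.1667 tcp [ 0.4648 -0.1901  0.1973] F [ 0.51  0.18 -0.31] M [-0.    0.04  0.  ] op 0.9982143852879801 0.0 q [ 0.22  0.6   0.12  1.98 -0.13  0.57  0.22]
disk (53, 322, 412, 42) [ 0.4215 -0.3467] 0.0033652892623484156 12
disk (228, 158, 65, 63) [ 0.4654 -0.1906] 1.9609877148374023e-05 31
disk (0, 144, 117, 153) [ 0.3066 -0.1754] 0.000988339127105033 15
disk (302, 36, 66, 72) [ 0.5429 -0.1097] 4.6486785057424825e-05 32
[-0.001   0.0006  0.1573]
```

View pics/w9.png

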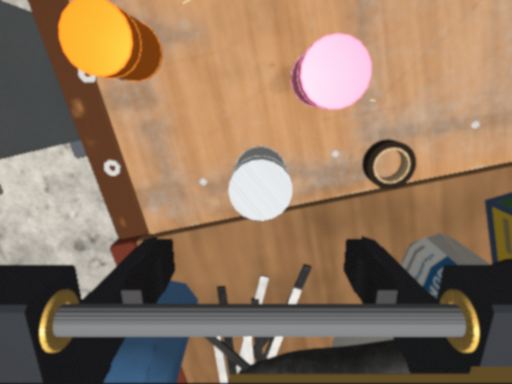

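The wrist picture shows tin 3's lid at (260,190) between the fingers, with the pink tin at (336,72) and the tape at (389,163) clear of them.

Request:
carry_out --plan '[{"rot": [0, 0, 0], "xyz": [-0.001, 0.0005, 0.03], "grip": 0}, {"rot": [0, 0, 0], "xyz": [-0.001, 0.0005, 0.07], "grip": 0}, {"rot": [0, 0, 0], "xyz": [-0.001, 0.0005, 0.11], "grip": 0}, {"rot": [0, 0, 0], "xyz": [-0.001, 0.0005, 0.145], "grip": 0}, {"rot": [0, 0, 0], "xyz": [-0.001, 0.0005, 0.158], "grip": 0}, {"rot": [0, 0, 0], "xyz": [-0.001, 0.0005, 0.158], "grip": 0}, {"rot": [0, 0, 0], "xyz": [-0.001, 0.0005, 0.158], "grip": 0}, {"rot": [0, 0, 0], "xyz": [-0.001, 0.0005, 0.158], "grip": 80}]'

```text
clock: 14.88
tool_pos: [0.4667, -0.1911, 0.041]
eef_rot: [0.777, 0.629, 0.001, 0.001]
contact_force: [0.2, 0.2, 0.4]
opening: 0.949
finger_force: 0.0
```

Request:
carry_out --plan '[{"rot": [0, 0, 0], "xyz": [0, 0, 0], "grip": 255}, {"rot": [0, 0, 0], "xyz": [0, 0, 0], "grip": 255}, {"rot": [0, 0, 0], "xyz": [0, 0, 0], "grip": 255}, {"rot": [0, 0, 0], "xyz": [0, 0, 0], "grip": 255}, {"rot": [0, 0, 0], "xyz": [0, 0, 0], "grip": 255}]' --squeeze 45

```text
clock: 15.3
tool_pos: [0.4655, -0.1918, 0.0403]
eef_rot: [0.778, 0.629, 0.0, 0.0]
contact_force: [-0.8, 0.0, 5.6]
opening: 0.623
finger_force: 44.9
```

Request:
carry_out --plan '[{"rot": [0, 0, 0], "xyz": [0, 0, -0.025], "grip": 255}, {"rot": [0, 0, 0], "xyz": [0, 0, -0.06], "grip": 255}, {"rot": [0, 0, 0], "xyz": [0, 0, -0.1], "grip": 255}, {"rot": [0, 0, 0], "xyz": [0, 0, -0.13], "grip": 255}, {"rot": [0, 0, 0], "xyz": [0, 0, -0.15], "grip": 255}, {"rot": [0, 0, 0], "xyz": [0, 0, -0.15], "grip": 255}, {"rot": [0, 0, 0], "xyz": [0, 0, -0.15], "grip": 255}, {"rot": [0, 0, 0], "xyz": [0, 0, -0.15], "grip": 255}]'

```text
clock: 15.97
tool_pos: [0.4639, -0.191, 0.1881]
eef_rot: [0.778, 0.629, -0.001, -0.002]
contact_force: [1.4, -0.2, -5.9]
opening: 0.613
finger_force: 44.9
```

```bash
python3 - <<'E'
from h import *
s=r.get_state();print(s["tool_pos"],s["contact_force"],s["moment"],s["q"].round(2),move(np.array([.532,.1385,.19])-s["tool_pos"],s).round(4))
E
```

```text
[ 0.46393629 -0.19103946  0.1880706 ] [ 1.36984751 -0.23674361 -5.91844249] [-0.05643938  0.14966023 -0.0115782 ] [ 0.22  0.61  0.13  1.99 -0.14  0.55  0.23] [ 0.3365 -0.0024 -0.0017]
```

Tin 3 reads 5.9 N, against about 2 N for each of the others, so it is the full one. It goes into the -y well.

Request:
carry_out --plan '[{"rot": [0, 0, 0], "xyz": [0.025, 0, 0], "grip": 255}, {"rot": [0, 0, 0], "xyz": [0.06, 0, 0], "grip": 255}, {"rot": [0, 0, 0], "xyz": [0.1, -0.001, 0], "grip": 255}, {"rot": [0, 0, 0], "xyz": [0.14, -0.001, 0], "grip": 255}, {"rot": [0, 0, 0], "xyz": [0.18, -0.001, 0], "grip": 255}, {"rot": [0, 0, 0], "xyz": [0.22, -0.002, 0], "grip": 255}, {"rot": [0, 0, 0], "xyz": [0.26, -0.002, 0], "grip": 255}, {"rot": [0, 0, 0], "xyz": [0.295, -0.002, 0], "grip": 255}]'

```text
clock: 16.63
tool_pos: [0.5236, 0.1002, 0.1871]
eef_rot: [0.777, 0.629, -0.002, -0.001]
contact_force: [1.1, -0.5, -4.9]
opening: 0.615
finger_force: 45.0
```

Request:
carry_out --plan '[{"rot": [0, 0, 0], "xyz": [0.025, 0, 0], "grip": 255}, {"rot": [0, 0, 0], "xyz": [0.041, 0, 0], "grip": 255}, {"rot": [0, 0, 0], "xyz": [0.041, 0, 0], "grip": 255}, {"rot": [0, 0, 0], "xyz": [0.041, 0, 0], "grip": 255}, {"rot": [0, 0, 0], "xyz": [0.041, 0, 0], "grip": 255}]'

```text
clock: 17.05
tool_pos: [0.5324, 0.1357, 0.188]
eef_rot: [0.778, 0.628, -0.002, -0.0]
contact_force: [-0.3, -0.9, -5.6]
opening: 0.615
finger_force: 45.0
```

```bash
python3 -c "
from tins import *
s,im=look('w10');disks(s,im,.09)
print(move(np.array([.532,.139,.19])-s['tool_pos'],s).round(4))"
```

```text
t 17.05 tcp [0.5324 0.1357 0.188 ] F [-0.31 -0.92 -5.64] M [-0.13  0.11 -0.02] op 0.6148211485830549 44.98316880582934 q [-0.47  0.67  0.22  1.86 -0.23  0.64 -0.32]
disk (211, 335, 97, 21) [0.4946 0.0017] 0.0002085718333820766 12
disk (190, 235, 139, 69) [0.5158 0.0761] 0.0009877293565640382 27
disk (0, 121, 30, 74) [0.3362 0.2086] 2.3967001680743712e-05 10
disk (15, 53, 74, 184) [0.3784 0.1676] 0.0010942446598114044 16
disk (220, 26, 76, 82) [0.5514 0.2302] 3.5550665648195263e-06 36
[ 0.0032 -0.0011 -0.002 ]
```

View pics/w10.png

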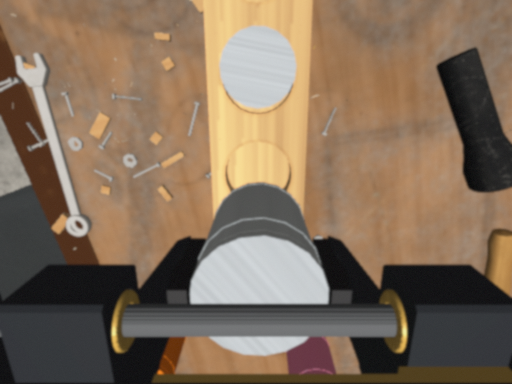

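The wrist picture shows tin 2 seated at (258,68) and the last well's rim at (226–291,172) with its top at (258,141), the same offset as for the first tin.

Request:
carry_out --plan '[{"rot": [0, 0, 0], "xyz": [0.003, -0.0005, 0.03], "grip": 255}, {"rot": [0, 0, 0], "xyz": [0.003, -0.0005, 0.065], "grip": 255}, {"rot": [0, 0, 0], "xyz": [0.003, -0.0005, 0.09], "grip": 255}, {"rot": [0, 0, 0], "xyz": [0.003, -0.0005, 0.1], "grip": 255}, {"rot": [0, 0, 0], "xyz": [0.003, -0.0005, 0.11], "grip": 255}, {"rot": [0, 0, 0], "xyz": [0.003, -0.0005, 0.12], "grip": 255}, {"rot": [0, 0, 0], "xyz": [0.003, -0.0005, 0.13], "grip": 255}, {"rot": [0, 0, 0], "xyz": [0.003, -0.0005, 0.134], "grip": 255}]'

```text
clock: 17.77
tool_pos: [0.5341, 0.1401, 0.0552]
eef_rot: [0.778, 0.629, 0.0, 0.0]
contact_force: [-0.5, -0.3, -5.8]
opening: 0.618
finger_force: 45.0
```

Request:
carry_out --plan '[{"rot": [0, 0, 0], "xyz": [0, 0, 0.002], "grip": 255}, {"rot": [0, 0, 0], "xyz": [0, 0, 0.004], "grip": 255}, {"rot": [0, 0, 0], "xyz": [0, 0, 0.005], "grip": 255}, {"rot": [0, 0, 0], "xyz": [0, 0, 0.006], "grip": 255}, {"rot": [0, 0, 0], "xyz": [0, 0, 0.006], "grip": 255}]'

```text
clock: 18.18
tool_pos: [0.5342, 0.1404, 0.0504]
eef_rot: [0.778, 0.629, 0.001, 0.0]
contact_force: [-1.4, -0.2, -1.7]
opening: 0.614
finger_force: 45.0
```

Request:
carry_out --plan '[{"rot": [0, 0, 0], "xyz": [0, 0, 0.001], "grip": 200}, {"rot": [0, 0, 0], "xyz": [0, 0, 0.001], "grip": 40}, {"rot": [0, 0, 0], "xyz": [0, 0, 0.001], "grip": 0}, {"rot": [0, 0, 0], "xyz": [0, 0, 0.001], "grip": 0}, {"rot": [0, 0, 0], "xyz": [0, 0, 0], "grip": 0}, {"rot": [0, 0, 0], "xyz": [0, 0, 0], "grip": 0}, {"rot": [0, 0, 0], "xyz": [0, 0, 0], "grip": 0}, {"rot": [0, 0, 0], "xyz": [0, 0, 0], "grip": 0}]'

```text
clock: 18.85
tool_pos: [0.5339, 0.1403, 0.0497]
eef_rot: [0.778, 0.629, 0.0, 0.0]
contact_force: [-0.8, 0.5, 0.4]
opening: 0.999
finger_force: 0.0
```

Request:
carry_out --plan '[{"rot": [0, 0, 0], "xyz": [0, 0, -0.06], "grip": 0}, {"rot": [0, 0, 0], "xyz": [0, 0, -0.1], "grip": 0}, {"rot": [0, 0, 0], "xyz": [0, 0, -0.14], "grip": 0}, {"rot": [0, 0, 0], "xyz": [0, 0, -0.15], "grip": 0}, {"rot": [0, 0, 0], "xyz": [0, 0, -0.15], "grip": 0}, {"rot": [0, 0, 0], "xyz": [0, 0, -0.15], "grip": 0}, {"rot": [0, 0, 0], "xyz": [0, 0, -0.15], "grip": 0}]'

```text
clock: 19.43
tool_pos: [0.5331, 0.1403, 0.199]
eef_rot: [0.778, 0.629, -0.001, -0.0]
contact_force: [-0.4, -0.0, 0.7]
opening: 1.001
finger_force: 0.0
```

```bash
python3 -c "
from tins import *
s,im=look('w11');disks(s,im,.09)"
```

```text
t 19.4333 tcp [0.5331 0.1403 0.199 ] F [-0.39 -0.    0.75] M [-0.04  0.1   0.02] op 1.0011130041151 0.0 q [-0.48  0.66  0.23  1.84 -0.23  0.67 -0.32]
disk (228, 159, 65, 63) [0.5342 0.1412] 3.1540468016762453e-06 32
disk (0, 105, 36, 93) [0.3371 0.2138] 8.088807618951442e-05 8
disk (25, 60, 69, 177) [0.3756 0.1684] 0.0009425153238326126 14
disk (222, 37, 73, 77) [0.5514 0.2301] 3.3369068957948666e-06 34
```

All three tins stand in their wells, so I take the heavy one back out.

Request:
carry_out --plan '[{"rot": [0, 0, 0], "xyz": [0.001, 0.001, 0.03], "grip": 0}, {"rot": [0, 0, 0], "xyz": [0.001, 0.001, 0.07], "grip": 0}, {"rot": [0, 0, 0], "xyz": [0.001, 0.001, 0.11], "grip": 0}, {"rot": [0, 0, 0], "xyz": [0.001, 0.001, 0.14], "grip": 0}, {"rot": [0, 0, 0], "xyz": [0.001, 0.001, 0.15], "grip": 0}, {"rot": [0, 0, 0], "xyz": [0.001, 0.001, 0.15], "grip": 0}, {"rot": [0, 0, 0], "xyz": [0.001, 0.001, 0.15], "grip": 0}, {"rot": [0, 0, 0], "xyz": [0.001, 0.001, 0.15], "grip": 80}]'

```text
clock: 20.15
tool_pos: [0.536, 0.1411, 0.051]
eef_rot: [0.778, 0.629, 0.001, 0.001]
contact_force: [0.2, 0.3, 0.5]
opening: 0.95
finger_force: 0.0
```

Request:
carry_out --plan '[{"rot": [0, 0, 0], "xyz": [0, 0, 0], "grip": 255}, {"rot": [0, 0, 0], "xyz": [0, 0, 0], "grip": 255}, {"rot": [0, 0, 0], "xyz": [0, 0, 0], "grip": 255}, {"rot": [0, 0, 0], "xyz": [0, 0, 0], "grip": 255}, {"rot": [0, 0, 0], "xyz": [0, 0, 0], "grip": 255}]' --squeeze 45

```text
clock: 20.57
tool_pos: [0.5347, 0.1414, 0.0504]
eef_rot: [0.777, 0.629, 0.0, -0.0]
contact_force: [-0.9, -0.1, 6.5]
opening: 0.619
finger_force: 44.9
```

Request:
carry_out --plan '[{"rot": [0, 0, 0], "xyz": [0, 0, -0.015], "grip": 255}, {"rot": [0, 0, 0], "xyz": [0, 0, -0.035], "grip": 255}, {"rot": [0, 0, 0], "xyz": [0, 0, -0.065], "grip": 255}, {"rot": [0, 0, 0], "xyz": [0, 0, -0.1], "grip": 255}, {"rot": [0, 0, 0], "xyz": [0, 0, -0.135], "grip": 255}, {"rot": [0, 0, 0], "xyz": [0, 0, -0.17], "grip": 255}, {"rot": [0, 0, 0], "xyz": [0, 0, -0.195], "grip": 255}, {"rot": [0, 0, 0], "xyz": [0, 0, -0.21], "grip": 255}]'

```text
clock: 21.23
tool_pos: [0.5355, 0.141, 0.2623]
eef_rot: [0.778, 0.629, 0.001, 0.001]
contact_force: [0.0, -0.2, -6.2]
opening: 0.616
finger_force: 44.9
```

Request:
carry_out --plan '[{"rot": [0, 0, 0], "xyz": [0, 0, 0], "grip": 255}, {"rot": [0, 0, 0], "xyz": [0, 0, 0], "grip": 255}, {"rot": [0, 0, 0], "xyz": [0, 0, 0], "grip": 255}, {"rot": [0, 0, 0], "xyz": [0, 0, 0], "grip": 255}, {"rot": [0, 0, 0], "xyz": [0, 0, 0], "grip": 255}, {"rot": [0, 0, 0], "xyz": [0, 0, 0], "grip": 255}, {"rot": [0, 0, 0], "xyz": [0, 0, 0], "grip": 255}, {"rot": [0, 0, 0], "xyz": [0, 0, 0], "grip": 255}]'

```text
clock: 21.9
tool_pos: [0.5349, 0.141, 0.2593]
eef_rot: [0.778, 0.629, -0.0, -0.0]
contact_force: [1.0, -0.3, -5.0]
opening: 0.618
finger_force: 44.9
```

```bash
python3 -c "
from tins import *
s,im=look('w12');disks(s,im,.09);print(abs(s['qd']).max())
cv2.imwrite('pics/side1.png',r.snapshot('side')[:,:,::-1])"
```

```text
t 21.9 tcp [0.5349 0.141  0.2593] F [ 1.02 -0.31 -5.02] M [-0.05  0.07  0.05] op 0.6178887789004741 44.91263180324722 q [-0.51  0.58  0.27  1.77 -0.21  0.82 -0.34]
disk (124, 325, 271, 33) [ 0.486  -0.0611] 0.001973473328916095 11
disk (190, 238, 139, 66) [0.5215 0.0431] 0.0017927890905403182 27
disk (60, 67, 56, 152) [0.37   0.1665] 0.0012098123799345994 15
disk (228, 50, 58, 62) [0.5512 0.2302] 2.612114314377477e-06 29
disk (0, 14, 66, 184) [0.3147 0.2051] 0.0008623824716477472 11
0.004115298085836323
```

View pics/side1.png

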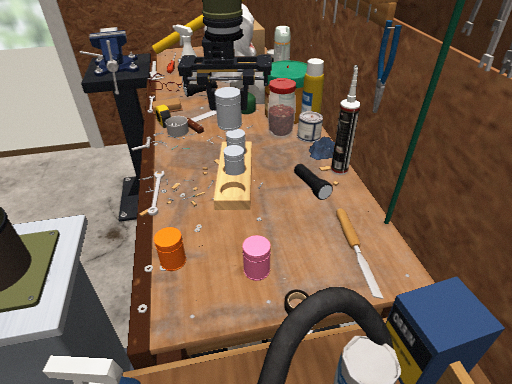

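The side picture shows the heavy tin held upright at (228,108) over the carrier and the other two in their wells at (235,158) and (236,138). The decoys and the torch, tape and chisel have not moved.

```bash
python3 -c "
from plant import r
print(r.finish_job())"
```

```text
the job is handed in; nothing more can be done
None
```

I handed the job in at about 22 s: all three tins went into their wells, and the arm now holds the full one (about 5–6 N against roughly 2 N for each of the others) upright and still, its base about 22 cm above the bench over the carrier, while the other two stay in their wells.

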